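# Set the stock tags of the spares case

### The job

Check the four bins of the open spares case and flip the stock tags in front of them so that only the full bins (four parts each) show green; an empty bin, or one down to its last part, must show orange. Flip the tags over with a fingertip or the back of the fingers, without pinching or forcing them, until each lies fully at rest on its side. Leave every part in the bins and on the shelf where it is, and the lid propped open.

Things in the scene. Friction and masses are not known exactly. Their poses are not given: they have to be found in the camera images.
- case: Fixed blue plastic spares case, 120 deep (x) x 344 long (y) x 55 mm high; origin under its middle, x away from the robot to its lid hinge. Holds 4 white bins in a row along y, 84 mm apart, each 108 (x) x 80 (y) x 45 mm. A full bin holds four parts, two by two; the others hold one or none. Along its front, 60 to 132 mm before the origin, runs a steel rail 50 mm high with four flip tags, one before each bin.
- lid (a joint): Lid hinged on the far rim of the case, 124 mm long; 0 shut, about 1.7 as it stands propped open by its friction hinge, then some 180 mm high.
- tag_a (a joint): Flip tag, a 20-42 g leaf; past the top it falls over. 0: leans to the robot, 30 deg above level, orange face up. 2.09: leans to its bin, 30 deg above level, green face up. Leaf 46 mm wide, 5 thick; free edge rolled, radius 3 mm, its axis 50 mm from the hinge. Slick: a 2 N finger push on the edge, level or rising, takes it over. Stop there: a finger face 20 mm past the hinge line meets the fallen leaf.
- tag_a_hinge (a point): Middle of this tag's hinge line, 66 mm above the shelf, 16 above the rail; y along the hinge, x level towards its bin, whose middle is 96 mm off along x. Black holder 64 (x) x 60 (y) mm; its rests under the leaf end 16 mm out from the hinge line and nothing on it stands over 7 mm above that line, so the space before and under the leaf's free edge is clear. Which tag stands before which bin changes.
- tag_b (a joint): Flip tag, a 20-42 g leaf; past the top it falls over. 0: leans to the robot, 30 deg above level, orange face up. 2.09: leans to its bin, 30 deg above level, green face up. Leaf 46 mm wide, 5 thick; free edge rolled, radius 3 mm, its axis 50 mm from the hinge. Slick: a 2 N finger push on the edge, level or rising, takes it over. Stop there: a finger face 20 mm past the hinge line meets the fallen leaf.
- tag_b_hinge (a point): Middle of this tag's hinge line, 66 mm above the shelf, 16 above the rail; y along the hinge, x level towards its bin, whose middle is 96 mm off along x. Black holder 64 (x) x 60 (y) mm; its rests under the leaf end 16 mm out from the hinge line and nothing on it stands over 7 mm above that line, so the space before and under the leaf's free edge is clear. Which tag stands before which bin changes.
- tag_c (a joint): Flip tag, a 20-42 g leaf; past the top it falls over. 0: leans to the robot, 30 deg above level, orange face up. 2.09: leans to its bin, 30 deg above level, green face up. Leaf 46 mm wide, 5 thick; free edge rolled, radius 3 mm, its axis 50 mm from the hinge. Slick: a 2 N finger push on the edge, level or rising, takes it over. Stop there: a finger face 20 mm past the hinge line meets the fallen leaf.
- tag_c_hinge (a point): Middle of this tag's hinge line, 66 mm above the shelf, 16 above the rail; y along the hinge, x level towards its bin, whose middle is 96 mm off along x. Black holder 64 (x) x 60 (y) mm; its rests under the leaf end 16 mm out from the hinge line and nothing on it stands over 7 mm above that line, so the space before and under the leaf's free edge is clear. Which tag stands before which bin changes.
- tag_d (a joint): Flip tag, a 20-42 g leaf; past the top it falls over. 0: leans to the robot, 30 deg above level, orange face up. 2.09: leans to its bin, 30 deg above level, green face up. Leaf 46 mm wide, 5 thick; free edge rolled, radius 3 mm, its axis 50 mm from the hinge. Slick: a 2 N finger push on the edge, level or rising, takes it over. Stop there: a finger face 20 mm past the hinge line meets the fallen leaf.
- tag_d_hinge (a point): Middle of this tag's hinge line, 66 mm above the shelf, 16 above the rail; y along the hinge, x level towards its bin, whose middle is 96 mm off along x. Black holder 64 (x) x 60 (y) mm; its rests under the leaf end 16 mm out from the hinge line and nothing on it stands over 7 mm above that line, so the space before and under the leaf's free edge is clear. Which tag stands before which bin changes.
- brass_1: Brass camera screw adapter standing in a bin, foot 28 mm wide, stud 16 mm, 38 mm high; loose; origin under its middle. Stays where it is.
- brass_2: Brass camera screw adapter standing in a bin, foot 28 mm wide, stud 16 mm, 38 mm high; loose; origin under its middle. Stays where it is.
- brass_3: Brass camera screw adapter standing in a bin, foot 28 mm wide, stud 16 mm, 38 mm high; loose; origin under its middle. Stays where it is.
- brass_4: Brass camera screw adapter standing in a bin, foot 28 mm wide, stud 16 mm, 38 mm high; loose; origin under its middle. Stays where it is.
- knob_1: Cream bakelite rotary knob lying in a bin, 34 mm wide, 23 mm high; loose; origin under its middle. Stays where it is.
- knob_2: Cream bakelite rotary knob lying in a bin, 34 mm wide, 23 mm high; loose; origin under its middle. Stays where it is.
- knob_3: Cream bakelite rotary knob lying in a bin, 34 mm wide, 23 mm high; loose; origin under its middle. Stays where it is.
- knob_4: Cream bakelite rotary knob lying in a bin, 34 mm wide, 23 mm high; loose; origin under its middle. Stays where it is.
- silver_1: Silver screw adapter standing in a bin, foot 28 mm wide, 38 mm high; loose; origin under its middle. Stays where it is.
- brass_out: Brass camera screw adapter on the shelf beside the case, foot 28 mm wide, 38 mm high; loose; origin under its middle. Stays where it is.
- knob_out: Chipped cream bakelite rotary knob on the shelf before the rail, 34 mm wide, 23 mm high; loose; origin under its middle. Stays where it is.
- plate: Black quick-release tripod plate on the shelf beside the case, 50 x 42 mm, 19 mm high with its screw; loose; origin under its middle. Stays where it is.
- hood: Silver metal lens hood on the shelf beside the case, 76 mm wide, 47 mm high; loose; origin under its middle. Stays where it is.
- filter: Round lens filter, grey glass in a dark rim, lying on the shelf beside the case, 62 mm wide, 10 mm high; loose; origin under its middle. Stays where it is.

How it is judged:
By the outcome, as a careful person would: the job done as asked, in the order asked, and still so for the second after the job is handed in, with the robot touching nothing.
It also fails if it takes over 40 s, if anything falls off the work surface, if the arm or the gripper's body presses on something with over 40 N, if the wrist force passes 120 N, or if a joint passes its speed limit or range.

### The arm

A 6-joint arm with a two-finger parallel gripper is mounted at the origin on the work surface. World frame = base frame: x ahead of the robot, y to its left, z up, the work surface at z = 0. Lengths are in m, angles in degrees, forces in N, time in s.
With the tool pointing down it reaches from about 0.375 to 0.9 m from the base axis. Payload 3.1 kg.
Tool frame: the origin (TCP) lies midway between the tips of the shut fingers; the grasp point (between the pads) lies bot.hold_point_z behind it (bot.hold_point_z is the distance from the TCP to the grasp point, in m); z points along the fingers, y is the direction in which the jaws open and shut (so a half turn about z gives the same grasp; the last joint's range is limited). The gripper opens to 87 mm and grips with 3 to 60 N. Pads are 19 mm wide; open, the fingers measure 117 mm over their backs; the gripper's body (75 mm by 190 mm) begins 51 mm behind the grasp point.
Start: joints at [55.777, 30.224, 82.088, -0, 67.689, -10.227], TCP at [0.254, 0.571, 0.223] pointing down, gripper open.
Joint ranges: [-176.69, 176.69], [-43.24, 126.21], [12.49, 139.97], [-82, 262], [0, 151.66], [-163.58, 163.58]. Speed limits (degrees/s): [159.86, 159.86, 180, 180, 180, 180].

### API

Orientations are given as a 3x3 rotation matrix whose columns are the frame's x, y, z axes.
In Python, from rig import bot, vision gives the robot as it stands.
- The arm moves only by the shell command python3 -m inch 'ROWS'. ROWS is JSON, a list of rows, each a list of 5 numbers: the finger opening in mm, from 0 to 87, then the shift along the tool's x, y, z in mm, then the turn about the tool's z in rad. In form: [[hand, dx, dy, dz, roll], ...]. A call has 1 to 8 rows; each row is the pose to reach, as a shift and turn from the pose measured when the call began, along the tool's axes at that moment; what a row does not reach only later rows make up. A row lasts 1/10 s, in which the tool goes at most 50 mm and 8.59 degrees, less where a joint would pass 70% of its speed; a pose out of reach is approached as far as the arm can. A call with a gripper value outside its range is refused whole. The fingers move at their own pace and stop on an object; the grip force is fixed at half the most. Time passes only in rows, so rows that repeat a pose let the fingers close. It gives the time, the measured TCP pose, the force and the opening at its end, in the units of the state.
- bot.read_state(): the state, without advancing time (a new reading comes with each control period).
- vision.capture(name): name is "side" or "top"; returns (picture, depth): 480x640x3 uint8, red, green, blue; 480x640 float32, m along the optical axis (not along the pixel's ray), 0 where there is no reading.
- vision.camera_model(name): a dict with "intrinsics" (3x3 intrinsics, pixels), "dist" ([k1, k2, p1, p2, k3] as OpenCV has them; the pictures are not rectified), "camera_from_world" (4x4, takes a point from world to camera coordinates). Camera axes: x right, y down, z forward; pixel columns grow to the right and rows downward; lengths in m; the calibration is good to about 2 mm. A picture is of the moment at which its call begins. camera_model takes no time and is no camera call.
- bot.hand_in(): hands the job in, once; it reports no verdict.
The state is a dict: "time_s": time; "joint_positions": joint angles; "qvel": joint speeds; "tau": joint torques, N m; "position": TCP position; "tcp_rot": TCP orientation; "force": force on the tool from outside, world axes, zero at the start; "moment": the same for the moment, N m; "opening": opening from 0.0 (shut) to 1.0 (fully open).
Only numpy, scipy, OpenCV 4.12 (cv2) and the standard library are available. Lean on these libraries where they do the work, as an engineer would, in place of code of your own. Each camera call takes 0.05 s, during which the arm holds its last target. There are 200 camera calls.

## Working session

There is one attempt and no reset: what is moved stays moved. The work goes in short steps, Python scripts to look and compute and a shell command to move; the robot and the scene stay as the last step left them, time stands still between calls to the robot, and variables do not carry over. Pictures are saved under pics/ and viewed, about 8 in all and at most 12, crops included, and the job is handed in when it is done.

```bash
mkdir -p pics; cat > h.py <<'E'
import numpy as np, cv2
from rig import bot, vision
def snap(name,f):
    p,d=vision.capture(name); cv2.imwrite(f'pics/{f}.png',p[:,:,::-1]); np.save(f'pics/{f}.npy',d); return p,d
def world(name,u,v,z=None,d=None):
    m=vision.camera_model(name);K=np.array(m['intrinsics']);T=np.linalg.inv(np.array(m['camera_from_world']))
    n=cv2.undistortPoints(np.array([[[u,v]]],float),K,np.array(m['dist']))[0,0]
    r=T[:3,:3]@np.array([n[0],n[1],1.]);o=T[:3,3]
    s=d if d is not None else (z-o[2])/r[2]
    return o+s*r
def st():
    s=bot.read_state();print(s['time_s'],np.round(s['position'],4),np.round(s['tcp_rot'],3).tolist(),np.round(s['force'],1),s['opening'],np.round(s['joint_positions'],1))
E
python3 - <<'E'
from h import *
snap('top','t0');snap('side','s0');st();print(bot.hold_point_z)
E
```

```text
0.1 [0.2538 0.5704 0.2217] [[-0.914, 0.407, -0.001], [0.407, 0.914, -0.002], [0.0, -0.002, -1.0]] [-0.4  0.2  0.9] 1.0025916467958504 [ 55.8  30.3  82.1  -0.   67.7 -10.2]
0.0187
```

View pics/t0.png

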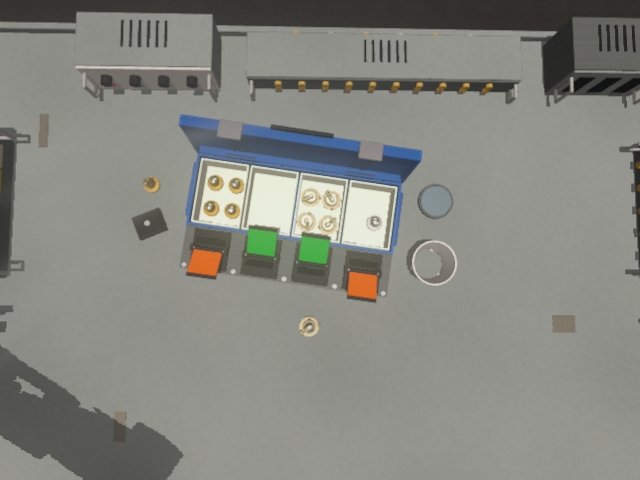

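View pics/s0.png

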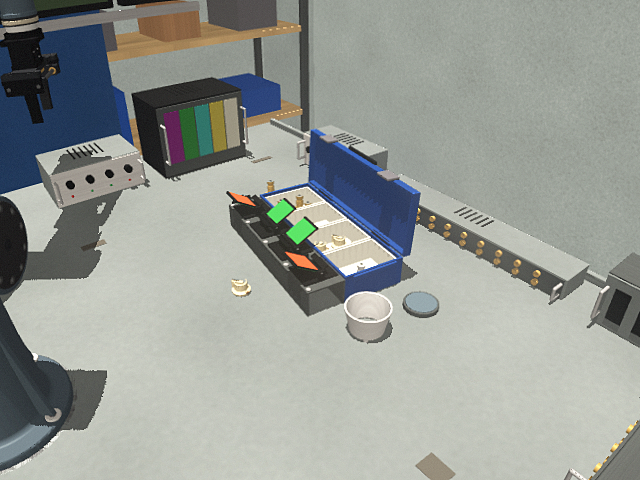

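The top view shows, left to right: bin 1 with 4 brass parts and an orange tag at (205,262), bin 2 empty with a green tag at (262,242), bin 3 with 4 knobs and a green tag, and bin 4 with one silver part and an orange tag. So the tags at bins 1 and 2 must be flipped. The knob on the shelf is at (309,326).

```bash
python3 - <<'E'
from h import *
p=cv2.imread('pics/t0.png'); d=np.load('pics/t0.npy')
cv2.imwrite('pics/c0.png',cv2.resize(p[150:310,170:420],None,fx=3.2,fy=3.2,interpolation=cv2.INTER_CUBIC))
hsv=cv2.cvtColor(p,cv2.COLOR_BGR2HSV)
for nm,lo,hi in (('or',(3,200,120),(14,255,255)),('gr',(50,150,80),(70,255,255))):
    m=cv2.inRange(hsv,lo,hi); n,l,s,c=cv2.connectedComponentsWithStats(m)
    for i in range(1,n):
        if s[i,4]<300: continue
        v,u=np.where(cv2.erode((l==i).astype(np.uint8),np.ones((3,3)))>0)
        P=np.array([world('top',a,b,d=d[b,a]) for a,b in zip(u,v)])
        cn=P.mean(0); w,V=np.linalg.eigh(np.cov((P-cn).T))
        print(nm,c[i].round(1),s[i,4],'centre',cn.round(4),'normal',V[:,0].round(3), 'lo/hi z',P[:,2].min().round(3),P[:,2].max().round(3))
for u,v in [(184,265),(233,272),(284,279),(334,286),(383,294)]: print('bolt',world('top',u,v,z=.052).round(4))
E
```

```text
or [204.1 262.3] 604 centre [0.5231 0.1958 0.0842] normal [0.996 0.05  0.072] lo/hi z 0.069 0.838
or [362.2 285.2] 583 centre [ 0.4872 -0.0527  0.0847] normal [ 0.97  -0.241  0.042] lo/hi z 0.07 0.838
bolt [0.5197 0.235  0.052 ]
bolt [0.5084 0.1553 0.052 ]
bolt [0.4971 0.0719 0.052 ]
bolt [ 0.4856 -0.0101  0.052 ]
bolt [ 0.4725 -0.0908  0.052 ]
```

View pics/c0.png

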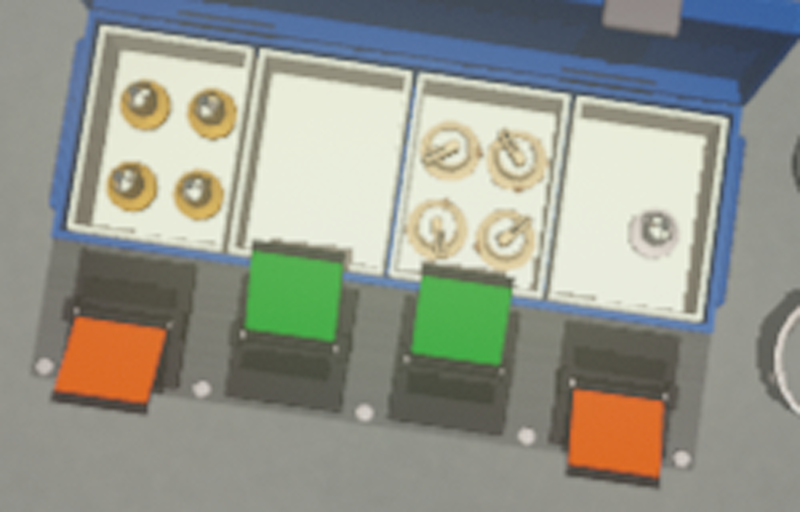

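Enlarged, bins 1 and 3 hold four parts each, bin 2 is empty and bin 4 has one. The hinge pins of tags 1 and 2 are at crop positions (75,312)/(168,325) and (242,335)/(335,350). Next I work out the approach.

```bash
cat >> h.py <<'E'
ex=np.array([.9897,-.1434,0]);ey=np.array([.1434,.9897,0])
pins={1:((75,312),(168,325)),2:((242,335),(335,350)),3:((407,360),(503,373)),4:((572,383),(665,397))}
H={k:np.mean([world('top',170+a/3.2-.35,150+b/3.2-.35,z=.071) for a,b in v],0)*[1,1,0] for k,v in pins.items()}
def go(k,x,z,y=0):
    s=bot.read_state();t=H[k]+x/1e3*ex+y/1e3*ey+[0,0,z/1e3]
    R=np.array(s['tcp_rot']);Rt=np.c_[-ex,ey,[0,0,-1]]
    D=R.T@Rt
    print('to',k,x,z,'world',t.round(4),'shift mm',(R.T@(t-s['position'])*1e3).round(1),'roll',np.arctan2(D[1,0],D[0,0]).round(3))
def where(k):
    s=bot.read_state();q=s['position']-H[k];print('rel',k,'x',(q@ex*1e3).round(1),'y',(q@ey*1e3).round(1),'z',(q[2]*1e3).round(1))
E
python3 - <<'E'
from h import *
for k in H: print(k,H[k].round(4), (H[k]-H[1])@ey, (H[k]-H[1])@ex)
go(1,-95,200);go(1,-75,83)
E
```

```text
1 [0.5444 0.1934 0.    ] 0.0 0.0
2 [0.5326 0.1101 0.    ] -0.08416174717383237 0.00023817366655527834
3 [0.5207 0.0267 0.    ] -0.16842897907352272 0.0004398854979734785
4 [ 0.509  -0.0556  0.    ] -0.25152109282646723 0.0006702156666495733
to 1 -95 200 world [0.4504 0.2071 0.2   ] shift mm [-327.4 -252.    22.1] roll -0.275
to 1 -75 83 world [0.4702 0.2042 0.083 ] shift mm [-346.7 -246.3  139.1] roll -0.275
```

```bash
python3 -m inch '[[0,-40,-31,3,-0.05],[0,-80,-62,6,-0.1],[0,-122,-94,8,-0.15],[0,-163,-126,11,-0.2],[0,-204,-158,14,-0.275],[0,-245,-190,17,-0.275],[0,-286,-220,20,-0.275],[0,-327,-252,22,-0.275]]'; python3 -c "
from h import *
st();where(1);go(1,-90,200);go(1,-75,83)"
```

```text
time_s: 0.9
position: [0.4439, 0.2175, 0.2003]
tcp_rot: [[-0.99, 0.143, -0.001], [0.143, 0.99, -0.002], [0.001, -0.002, -1.0]]
force: [1.6, 0.5, -0.2]
opening: 0.355
0.9 [0.4439 0.2175 0.2003] [[-0.99, 0.143, -0.001], [0.143, 0.99, -0.002], [0.001, -0.002, -1.0]] [ 1.6  0.5 -0.2] 0.3547819124704945 [ 1.320e+01  2.210e+01  1.018e+02 -1.000e-01  5.620e+01 -6.850e+01]
rel 1 x -102.9 y 9.4 z 200.3
to 1 -90 200 world [0.4554 0.2063 0.2   ] shift mm [-12.9  -9.4   0.3] roll 0.0
to 1 -75 83 world [0.4702 0.2042 0.083 ] shift mm [-28.1  -9.2 117.3] roll 0.0
```

```bash
python3 -m inch '[[0,-12,-5,0,0],[0,-23,-9,0,0],[0,-23,-9,35,0],[0,-23,-9,70,0],[0,-23,-9,100,0],[0,-23,-9,117,0],[0,-23,-9,117,0],[0,-23,-9,117,0]]'; python3 -c "
from h import *
snap('side','s1');p,d=snap('top','t1')
where(1);go(1,0,83)
s=cv2.imread('pics/s1.png')[140:300,180:360];t=cv2.imread('pics/t1.png')[180:320,150:307]
f=lambda a:cv2.resize(a,(400,400*a.shape[0]//a.shape[1]),interpolation=cv2.INTER_CUBIC)
a,b=f(s),f(t);h=min(len(a),len(b));cv2.imwrite('pics/m1.png',np.hstack([a[:h],b[:h]]))"
```

```text
time_s: 1.7
position: [0.4651, 0.2062, 0.0833]
tcp_rot: [[-0.99, 0.142, -0.002], [0.142, 0.99, -0.001], [0.002, -0.002, -1.0]]
force: [0.1, -0.3, 0.8]
opening: 0.007
rel 1 x -79.4 y 1.2 z 84.3
to 1 0 83 world [0.5444 0.1934 0.083 ] shift mm [-79.4  -1.3   1.4] roll 0.001
```

View pics/m1.png

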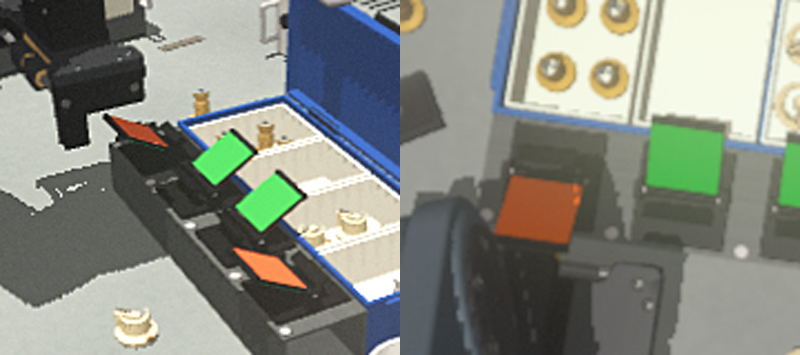

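The finger stands clear before tag 1's edge with its tip below the edge (left view, tip near (72,145)), so I push it level.

```bash
python3 -m inch '[[0,-12,-1,0,0],[0,-22,-1,0,0],[0,-31,-1,0,0],[0,-39,-1,0,0],[0,-47,-1,0,0],[0,-54,-1,0,0],[0,-60,-1,0,0],[0,-65,-1,0,0]]' && python3 -c "
from h import *
where(1);go(1,-1,84)"
```

```text
time_s: 2.6
position: [0.5308, 0.1956, 0.0843]
tcp_rot: [[-0.99, 0.142, 0.001], [0.142, 0.99, -0.001], [-0.001, -0.001, -1.0]]
force: [1.2, 1.2, 0.0]
opening: 0.005
rel 1 x -13.8 y 0.2 z 84.3
to 1 -1 84 world [0.5434 0.1936 0.084 ] shift mm [-12.8  -0.2   0.3] roll 0.001
```

```bash
python3 -m inch '[[0,-5,0,0,0],[0,-9,0,0,0],[0,-12,0,0,0],[0,-13,0,0,0],[0,-13,0,0,0],[0,-13,0,0,0],[0,-13,0,0,0]]' && python3 -c "
from h import *
where(1)
snap('side','s2');p,d=snap('top','t2')
s=cv2.imread('pics/s2.png')[140:300,180:360];t=cv2.imread('pics/t2.png')[180:320,150:307]
f=lambda a:cv2.resize(a,(400,400*a.shape[0]//a.shape[1]),interpolation=cv2.INTER_CUBIC)
a,b=f(s),f(t);h=min(len(a),len(b));cv2.imwrite('pics/m2.png',np.hstack([a[:h],b[:h]]))"
```

```text
time_s: 3.3
position: [0.5433, 0.1938, 0.0843]
tcp_rot: [[-0.99, 0.142, 0.0], [0.142, 0.99, -0.001], [-0.001, -0.001, -1.0]]
force: [0.7, -0.5, -0.2]
opening: 0.005
rel 1 x -1.2 y 0.2 z 84.3
```

View pics/m2.png

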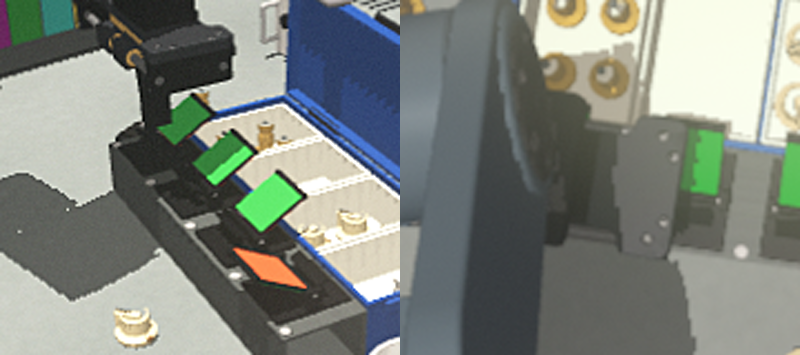

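Tag 1 now lies green at its bin side ((185,120) in the left view). I back off, rise and go over to tag 2's bin side.

```bash
python3 -m inch '[[0,20,0,0,0],[0,45,0,0,0],[0,45,0,-40,0],[0,45,0,-80,0],[0,30,-20,-116,0],[0,0,-50,-116,0],[0,-40,-75,-116,0],[0,-79,-84,-116,0]]' && python3 -c "
from h import *
where(2);go(2,78,200);go(2,78,84)"
```

```text
time_s: 4.2
position: [0.6104, 0.0973, 0.2014]
tcp_rot: [[-0.99, 0.144, 0.001], [0.144, 0.99, -0.002], [-0.002, -0.002, -1.0]]
force: [1.0, 0.8, 0.3]
opening: 0.005
rel 2 x 78.8 y -1.6 z 201.4
to 2 78 200 world [0.6098 0.0989 0.2   ] shift mm [0.8 1.6 1.4] roll -0.0
to 2 78 84 world [0.6098 0.0989 0.084 ] shift mm [  1.    1.7 117.4] roll -0.0
```

```bash
python3 -m inch '[[0,0,1,0,0],[0,0,1,40,0],[0,0,1,75,0],[0,0,1,100,0],[0,0,1,117,0],[0,0,1,117,0]]' && python3 -c "
from h import *
where(2);go(2,0,84)
snap('side','s3');p,d=snap('top','t3')
s=cv2.imread('pics/s3.png')[140:300,180:360];t=cv2.imread('pics/t3.png')[150:290,180:337]
f=lambda a:cv2.resize(a,(400,400*a.shape[0]//a.shape[1]),interpolation=cv2.INTER_CUBIC)
a,b=f(s),f(t);h=min(len(a),len(b));cv2.imwrite('pics/m3.png',np.hstack([a[:h],b[:h]]))"
```

```text
time_s: 4.8
position: [0.6075, 0.0985, 0.0815]
tcp_rot: [[-0.99, 0.143, -0.006], [0.143, 0.99, -0.002], [0.006, -0.002, -1.0]]
force: [-1.2, 0.6, -0.3]
opening: 0.003
rel 2 x 75.8 y -0.8 z 81.5
to 2 0 84 world [0.5326 0.1101 0.084 ] shift mm [75.9  0.8 -2. ] roll 0.0
```

View pics/m3.png

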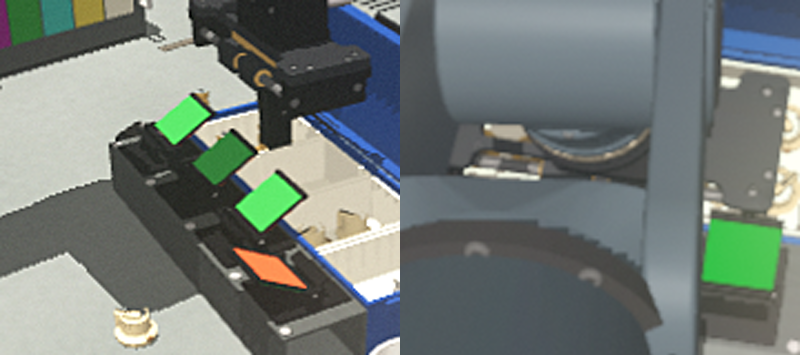

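The finger is behind tag 2's edge (tip near (275,140)), so I push it towards the robot.

```bash
python3 -m inch '[[0,10,1,-2,0],[0,20,1,-2,0],[0,29,1,-2,0],[0,37,1,-2,0],[0,45,1,-2,0],[0,52,1,-2,0],[0,57,1,-2,0],[0,62,1,-2,0]]' && python3 -c "
from h import *
where(2);go(2,0,84)"
```

```text
time_s: 5.7
position: [0.5486, 0.1083, 0.0863]
tcp_rot: [[-0.99, 0.143, 0.0], [0.143, 0.99, -0.002], [-0.001, -0.002, -1.0]]
force: [0.1, -0.7, 0.1]
opening: 0.003
rel 2 x 16.1 y 0.5 z 86.3
to 2 0 84 world [0.5326 0.1101 0.084 ] shift mm [16.1 -0.5  2.3] roll 0.0
```

```bash
python3 -m inch '[[0,5,0,1,0],[0,10,0,2,0],[0,14,0,2,0],[0,16,0,2,0],[0,16,0,2,0],[0,16,0,2,0],[0,16,0,2,0]]' && python3 -c "
from h import *
where(2)
snap('side','s4')
s=cv2.imread('pics/s4.png')[140:300,180:360]
cv2.imwrite('pics/m4.png',cv2.resize(s,None,fx=3,fy=3,interpolation=cv2.INTER_CUBIC))"
```

```text
time_s: 6.4
position: [0.5331, 0.1105, 0.0844]
tcp_rot: [[-0.99, 0.143, 0.001], [0.143, 0.99, -0.002], [-0.001, -0.002, -1.0]]
force: [-0.1, 0.2, -0.1]
opening: 0.006
rel 2 x 0.5 y 0.5 z 84.4
```

View pics/m4.png

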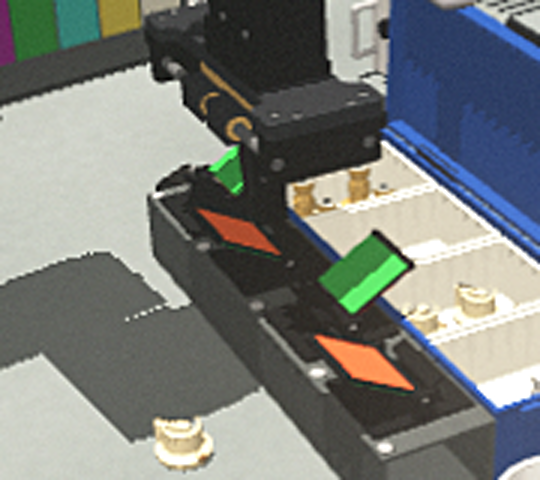

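Tag 2 lies orange ((240,232)). I back off, rise and clear the view.

```bash
python3 -m inch '[[0,-15,0,0,0],[0,-30,0,0,0],[0,-30,0,-40,0],[0,-30,0,-80,0],[0,-30,0,-125,0],[0,0,30,-140,0],[0,35,60,-140,0],[0,75,85,-140,0]]' && python3 -m inch '[[0,25,40,0,0],[0,50,80,0,0],[0,75,120,0,0],[0,100,160,0,0],[0,125,200,0,0],[0,150,240,0,0],[0,150,240,0,0],[0,150,240,0,0]]' && python3 -c "
from h import *
st()
snap('side','s5');snap('top','t5')
s=cv2.imread('pics/s5.png')[100:340,180:450];t=cv2.imread('pics/t5.png')[100:340,125:465]
f=lambda a:cv2.resize(a,(400,400*a.shape[0]//a.shape[1]),interpolation=cv2.INTER_CUBIC)
a,b=f(s),f(t);b=np.vstack([b,np.zeros((len(a)-len(b),400,3),np.uint8)]);cv2.imwrite('pics/m5.png',np.hstack([a,b]))"
```

```text
time_s: 7.25
position: [0.4714, 0.2068, 0.2253]
tcp_rot: [[-0.989, 0.145, 0.005], [0.145, 0.989, -0.001], [-0.005, 0.0, -1.0]]
force: [0.4, 1.0, -1.3]
opening: 0.007
time_s: 8.05
position: [0.3569, 0.4666, 0.2243]
tcp_rot: [[-0.99, 0.142, 0.004], [0.142, 0.99, -0.001], [-0.005, -0.001, -1.0]]
force: [-0.0, -0.3, -0.2]
opening: 0.006
8.05 [0.3569 0.4666 0.2243] [[-0.99, 0.142, 0.004], [0.142, 0.99, -0.001], [-0.005, -0.001, -1.0]] [-0.  -0.3 -0.2] 0.005906153084640258 [ 41.8  27.2  87.6  -0.3  65.1 -39.9]
```

View pics/m5.png

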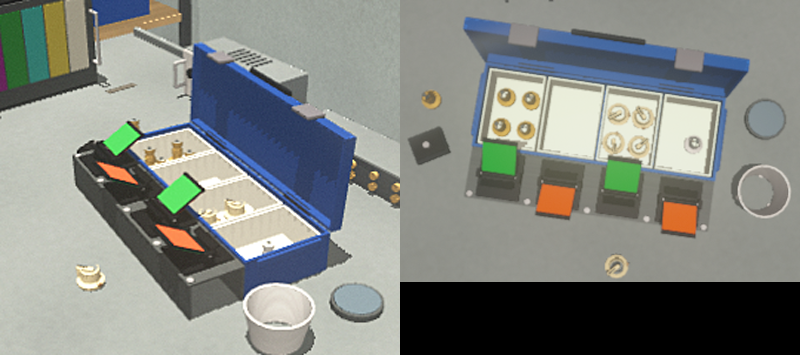

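The tags now read green, orange, green, orange for 4, 0, 4 and 1 parts. They lie at rest, the lid is still propped open and all parts are where they were.

```bash
python3 -c "
from rig import bot
print(bot.hand_in())"
```

```text
the job is handed in; nothing more can be done
None
```

The four tags now match the bins, and the job is handed in at about 8 s of the 40 s allowed.

From left to right the bins held 4 brass parts, none, 4 knobs and 1 silver part, and the tags stood orange, green, green, orange. I flipped only the first two, each with a level push of the shut fingertips on the free edge: the first to green, the second to orange. The other two were already right and I left them alone.

The last side and top pictures show green, orange, green, orange, with all leaves lying on their sides. The lid is still propped open, the parts look unmoved, and the arm is well clear. The wrist force stayed under about 2 N in every reading I took between moves. I compared the parts' positions by eye only, without measuring them; no check failed or disagreed.

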